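Weigh two alike canisters and dock the fuller one

ROBOT

A 6-joint arm with a two-finger parallel gripper is mounted at the origin on the work surface. World frame = base frame: x ahead of the robot, y to its left, z up, the work surface at z = 0. Lengths are in mm, angles in rad, forces in N, time in s.
With the tool pointing down it reaches from about 275 to 1000 mm from the base axis. Payload 8.4 kg.
Tool frame: the origin (TCP) lies midway between the tips of the shut fingers; the grasp point (between the pads) lies 19 mm behind it; z points along the fingers, y is the direction in which the jaws open and shut (so a half turn about z gives the same grasp; the last joint's range is limited). The gripper opens to 85 mm and grips with 20 to 120 N. Pads are 22 mm wide; open, the fingers measure 114 mm over their backs; the gripper's body (76 mm by 85 mm) begins 54 mm behind the grasp point. The pads swing forward as they close: fully open they stand 13 mm farther back than shut.
Start: joints at [-1.169, 0.353, 1.633, -0, 1.155, -0.002], TCP at [245.571, -574.737, 231.281] pointing down, gripper open.
Joint ranges: [-2.63, 2.63], [-0.92, 2.1], [0.06, 2.66], [-1.3, 4.44], [0, 2.69], [-3.02, 3.02]. Speed limits (rad/s): [2.22, 2.22, 2.79, 3.14, 3.14, 3.14].

INTERFACE

Orientations are given as [roll, pitch, yaw] about the fixed x, y, z axes, in that order (R = Rz(yaw) Ry(pitch) Rx(roll)).
In Python, from rig import r gives the robot as it stands. The module is installed in compiled form; this text tells all that it offers.
- The arm moves only by the tool drive_tool, never from a script. Its argument "moves" is a list of rows, each a list of 3 entries, a list of its own where there are three numbers: the closure, from 0 (fully open) to 1 (shut), then the shift along the tool's x, y, z in cm, then the turn about the tool's z in degrees. In form: [[claw, [dx, dy, dz], roll], ...]. A call has 1 to 12 rows; each row is the pose to reach, as a shift and turn from the pose measured when the call began, along the tool's axes at that moment; what a row does not reach only later rows make up. A row lasts 1/8 s, in which the tool goes at most 62.5 mm and 10.7 degrees, less where a joint would pass 70% of its speed; a pose out of reach is approached as far as the arm can. A call with a gripper value outside its range is refused whole. The fingers move at their own pace and stop on an object; "grip_force" is the grip in N (left out, the last holds). Time passes only in rows, so rows that repeat a pose let the fingers close. It gives the time, the measured TCP pose, the force and the opening at its end, in the units of the state.
- r.sense(): the state, without advancing time (a new reading comes with each control period).
- r.grab_frame(name): name is "side" or "top" or "wrist"; returns a dict with "color" (480x640x3 uint8, red, green, blue), "fx", "fy", "cx", "cy" (pixels), "pose" (4x4, takes a point from camera to world coordinates); the wrist camera has in their place "hand_eye" (4x4, takes a point from camera to tool coordinates, whose origin is the TCP and whose axes are the flange's). Camera axes: x right, y up, looking along -z (the intrinsics and any distortion apply to the point x, -y, -z); pixel columns grow to the right and rows downward; lengths in mm; the calibration is good to about 2 mm. A picture is of the moment at which its call begins: read the wrist's pose just before it. There is no depth.
- r.sign_off(): hands the job in, once; it reports no verdict.
Trained networks look in the newest picture that a camera, given by its name, has taken for a name from the list of things; names that differ only in an ending like _2 or _b are one class to them, and where a whole thing is asked for, a point or a joint stands for the part that bears it (a point fixed in the world has none). Each returns a list of dicts, best first, with "score" (0 to 1); they miss things now and then, are a little off and sometimes report something else, mostly with a low value. They report only what shows in the picture. A call takes as long as a camera call.
- r.outline_of(thing, camera): "mask" (480x640 bool, what is visible of it) and "at" ([column, row] in pixels, amid what is visible of it).
- r.spot_point(thing, camera): "at" ([column, row] in pixels: a listed point, or the origin of a listed thing).
The state is a dict: "clock": time; "qpos": joint angles; "qvel": joint speeds; "joint_efforts": joint torques, N m; "eef_pos": TCP position; "tcp_rot": TCP orientation; "contact_force": force on the tool from outside, world axes, zero at the start; "wrist_torque": the same for the moment, N m; "opening": opening from 0.0 (shut) to 1.0 (fully open).
Only numpy, scipy, OpenCV 4.12 (cv2) and the standard library are available. Lean on these libraries where they do the work, as an engineer would, in place of code of your own. Each camera call takes 0.05 s, during which the arm holds its last target.

TASK

Stand the two look-alike canisters on opposite pans of the balance, setting them down gently, let go of both and let it tip to show which is heavier. Then stand the heavier one upright in the well of the grey dock and press it down past the stiff seal until it bottoms on the firm stop, pressing with about 15 N for half a second (24 N breaks the dock), and let go. Leave the lighter one standing on a pan, and leave the bottle, the ampoule and the syringe alone.

Things in the scene. Friction and masses are not known exactly. Their poses are not given: they have to be found in the camera images.
- can_a_center (a point): sealed opaque white canister with a red ribbed screw cap and a green band, an upright cylinder 46 mm in diameter and 95 mm tall, 0.19 to 0.36 kg; both look the same, but one is at least 70 g heavier (either may be). This point is its centre, 47.5 mm above its base; z is its long axis. Grip it round the sides in its upper half (the cap end), best 15 to 25 mm above this point.
- can_b_center (a point): sealed opaque white canister with a red ribbed screw cap and a green band, an upright cylinder 46 mm in diameter and 95 mm tall, 0.19 to 0.36 kg; both look the same, but one is at least 70 g heavier (either may be). This point is its centre, 47.5 mm above its base; z is its long axis. Grip it round the sides in its upper half (the cap end), best 15 to 25 mm above this point.
- pan_left_top (a point): centre of the upper face of the left pan (balance's own +y side) of the two-pan balance: flat bare steel disc 92 mm in diameter, 75 mm above the table when level; it stays level and moves up and down 12 mm either way as the other pan moves oppositely. The pan centres are 200 mm apart.
- pan_right_top (a point): centre of the upper face of the right pan (balance's own -y side) of the two-pan balance: flat bare steel disc 92 mm in diameter, 75 mm above the table when level; it stays level and moves up and down 12 mm either way as the other pan moves oppositely. The pan centres are 200 mm apart.
- pan_left (a joint): height of the left pan relative to level, m: +0.012 is fully up (right pan fully down), -0.012 fully down. The pans move with almost no resistance and tip fully toward the heavier side within about two seconds. More than 25 N on the balance damages it.
- dock: fixed grey dock block, 110 x 110 x 60 mm, origin under its centre. Inside the well, 6 to 9 mm below the mouth, a blue seal ring slides down only under about 6 N and stays where pushed; a canister's own weight does not move it.
- dock_mouth (a point): centre of the mouth (at the block's upper face) of the vertical round well, 52 mm in diameter, 4 mm chamfer. Under the seal ring is a firm rubber-faced stop (it gives 1 mm per 8 N) at a depth that differs each time, 12 to 26 mm below the mouth: feel it as resistance rising above the ring's 6 N. The canister's base must be pressed on it with 10 to 24 N (canister against dock).
- gel_bottle: green pump bottle, 68 mm in diameter, 193 mm tall, origin under its base; not to be disturbed
- ampoule: small clear upright ampoule, 20 mm in diameter, 78 mm tall, origin under its base; not to be disturbed
- syringe: capped syringe lying flat, 157 mm long along its x axis, 22 mm high, origin on the table about under its middle; not to be disturbed

How it is judged:
By the outcome, as a careful person would: the job done as asked, in the order asked, and still so for the second after the job is handed in, with the robot touching nothing.
It also fails if it takes over 72 s, if anything falls off the work surface, if the arm or the gripper's body presses on something with over 40 N, if the wrist force passes 120 N, or if a joint passes its speed limit or range.

## Working session

There is one attempt and no reset: what is moved stays moved. The work goes in short steps, Python scripts to look and compute and a tool call to move; the robot and the scene stay as the last step left them, time stands still between calls to the robot, and variables do not carry over. Pictures are saved under pics/ and viewed, and the job is handed in when it is done.

Besides the shell and the picture viewer there is one more tool, called after "Call:" as a command line: name --argument value ..., lists and objects as JSON in quotes. drive_tool: Moves the arm, as the interface text tells. Its arguments: {"type":"object","properties":{"moves":{"type":"array"},"grip_force":{"type":"number"}},"required":["moves"]}

```bash
mkdir -p pics; ls; python3 - <<'E'
from rig import r
import cv2
s=r.sense(); print(s)
for n in ["side","top","wrist"]:
    f=r.grab_frame(n); cv2.imwrite(f"pics/{n}0.png",f["color"][:,:,::-1]); print(n,{k:v for k,v in f.items() if k!="color"})
E
```

```text
pics
{'clock': 0.0, 'qpos': array([-1.16941523e+00,  3.53662924e-01,  1.63409400e+00,  3.36740674e-07,
        1.15520106e+00, -2.38932198e-03]), 'qvel': array([ 0.00162236,  0.00027506, -0.00013965, -0.00182893,  0.00149797,
        0.00028641]), 'joint_efforts': array([ 3.12720447e-03, -6.05243254e+01, -3.42066658e+01,  3.14034141e-04,
        9.31287504e-03, -9.91664052e-06]), 'eef_pos': array([ 245.38425664, -574.32119202,  230.56962393]), 'tcp_rot': array([-3.14022733e+00, -3.57009260e-06,  4.03770281e-01]), 'contact_force': array([ 0.58149691,  0.55694599, -0.30576835]), 'wrist_torque': array([0.04181603, 0.04452058, 0.02804645]), 'opening': 0.9984019728586716}
side {'fx': 443.9690707815196, 'fy': 443.9690707815196, 'cx': 313.90714048251414, 'cy': 231.48086017693402, 'pose': array([[ 9.97796129e-01,  4.32207363e-02, -5.03473265e-02,
         5.44718046e+02],
       [-6.63533741e-02,  6.53798930e-01, -7.53753401e-01,
        -7.00110755e+02],
       [ 3.39251180e-04,  7.55432941e-01,  6.55225883e-01,
         7.10945524e+02],
       [ 0.00000000e+00,  0.00000000e+00,  0.00000000
[... 249 characters left out ...]
8e-01, -1.09556312e-02,  6.52775260e-03,
         6.01128846e+01],
       [ 5.86566294e-03,  5.94144021e-02,  9.98216170e-01,
         1.10110344e+03],
       [ 0.00000000e+00,  0.00000000e+00,  0.00000000e+00,
         1.00000000e+00]])}
wrist {'fx': 414.1738666650556, 'fy': 414.1738666650556, 'cx': 318.8123186022583, 'cy': 241.99707679115744, 'hand_eye': array([[-7.75028800e-04,  9.61499570e-01,  2.74805341e-01,
         6.96408784e+01],
       [ 9.99999629e-01,  8.48575753e-04, -1.48747872e-04,
        -4.11703087e-01],
       [-3.76214164e-04,  2.74805124e-01, -9.61499871e-01,
        -1.42639555e+02],
       [ 0.00000000e+00,  0.00000000e+00,  0.00000000e+00,
         1.00000000e+00]])}
```

View pics/side0.png

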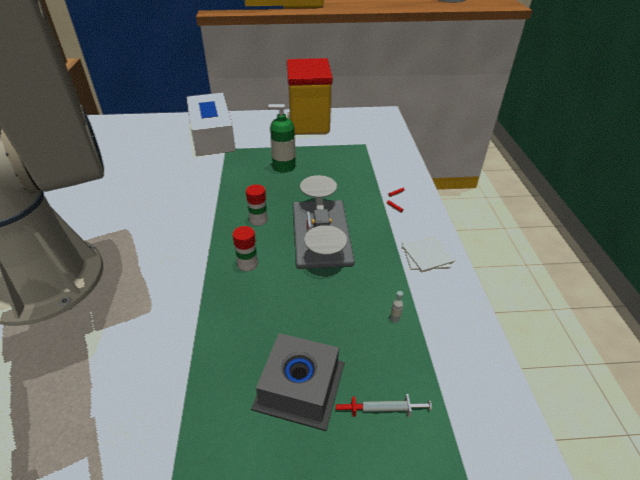

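View pics/top0.png

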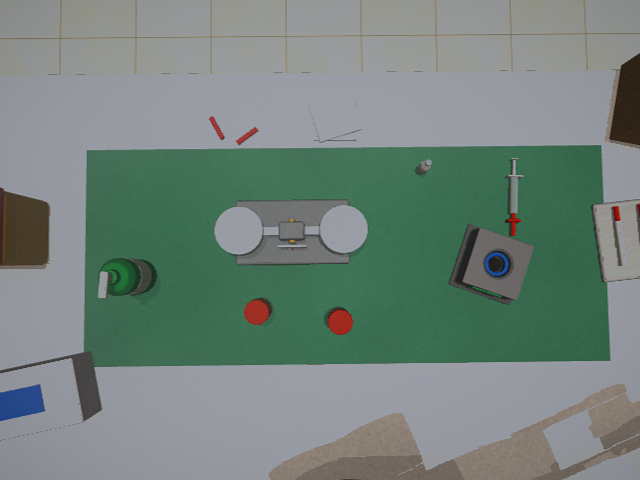

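The top view shows the canister caps at (257,312) and (340,322), the pans at (239,231) and (344,229), and the dock mouth at (496,264). The bottle is at (120,277), the ampoule at (425,166) and the syringe at (514,197).

```bash
cat > h.py <<'E'
import numpy as np, cv2
from rig import r
from scipy.optimize import least_squares
def ray(f,px,pose=None):
    P=f["pose"] if pose is None else pose
    d=np.array([(px[0]-f["cx"])/f["fx"],-(px[1]-f["cy"])/f["fy"],-1.0])
    return P[:3,3],P[:3,:3]@d
def onplane(f,px,z,pose=None):
    o,d=ray(f,px,pose); return o+d*(z-o[2])/d[2]
def tri(rays):
    A=np.zeros((3,3));b=np.zeros(3)
    for o,d in rays:
        d=d/np.linalg.norm(d);M=np.eye(3)-np.outer(d,d);A+=M;b+=M@o
    return np.linalg.solve(A,b)
def proj(f,p):
    P=f["pose"];c=P[:3,:3].T@(np.asarray(p,float)-P[:3,3])
    return np.array([f["cx"]+f["fx"]*c[0]/-c[2],f["cy"]+f["fy"]*c[1]/c[2]])
E
python3 - <<'E'
from h import *
F={n:r.grab_frame(n) for n in ["top","side"]}
Z={"can_a_center":47.5,"can_b_center":47.5,"pan_left_top":75,"pan_right_top":75,"dock_mouth":60,"dock":0,"ampoule":0,"syringe":0,"gel_bottle":0}
for k,z in Z.items():
    for n in F:
        for d in r.spot_point(k,n)[:3]:
            print(k,n,round(d["score"],2),np.round(d["at"],1),onplane(F[n],d["at"],z).round(1))
c=F["top"]["color"].astype(int)
m=((c[...,0]>130)&(c[...,1]<70)&(c[...,2]<70)).astype(np.uint8)
n,l,s,ce=cv2.connectedComponentsWithStats(m)
for i in range(1,n):
    if s[i,4]>200: print("red",ce[i],s[i],onplane(F["top"],ce[i],95).round(1))
E
```

```text
can_a_center top 0.64 [338.7 321.9] [437.6  17.   47.5]
can_a_center side 0.77 [246.6 248.5] [445.3  16.2  47.5]
can_b_center top 0.77 [256.3 312.7] [457.1 176.4  47.5]
can_b_center top 0.23 [489.6 264.8] [ 544.6 -279.    47.5]
can_b_center side 0.79 [254.9 203.5] [457.9 177.5  47.5]
can_b_center side 0.23 [300.3 367.4] [ 549.6 -284.3   47.5]
pan_left_top top 0.63 [242.9 230.5] [615.  198.1  75. ]
pan_left_top side 0.83 [319.3 184.6] [618.8 208.3  75. ]
pan_right_top top 0.75 [347.7 230. ] [613.8  -1.3  75. ]
pan_right_top side 0.93 [324.1 238.6] [613.9   6.7  75. ]
dock_mouth top 0.59 [499.8 263. ] [ 547.8 -294.8   60. ]
dock_mouth side 0.71 [298.5 369. ] [ 546.4 -294.9   60. ]
dock_mouth side 0.5 [322.1 237.3] [611.5  28.   60. ]
dock top 0.91 [487.7 263.2] [ 548.1 -290.5    0. ]
dock side 0.7 [301.  387.2] [ 549.5 -293.4    0. ]
ampoule top 0.49 [422.6 167.8] [ 745.9 -162.    -0. ]
ampoule top 0.16 [490.2 265.9] [ 542.6 -295.4    0. ]
ampoule side 0.63 [400.  317.6] [ 753.5 -155.6    0. ]
syringe top 0.74 [511.5 191.7] [ 694.4 -343.9    0. ]
syringe side 0.85 [392.9 407.6] [ 701.6 -340.8    0. ]
gel_bottle top 0.73 [496.6 260.7] [ 553.  -308.8    0. ]
gel_bottle top 0.7 [137.7 274.7] [532.8 421.8   0. ]
gel_bottle side 0.83 [281.5 163.2] [523.8 433.    0. ]
red [255.95642702 311.88017429] [244 300  25  25 459] [462.4 171.8  95. ]
red [340.14814815 321.86928105] [329 310  24  25 459] [442.2  16.3  95. ]
```

```bash
python3 - <<'E'
from h import *
for n in ["top","side"]:
    f=r.grab_frame(n); c=f["color"].astype(int)
    mn=c.min(2);mx=c.max(2)
    for name,g,lo in (("pan",[(239,231),(344,229)] if n=="top" else [(319,187),(325,240)],None),):
        for p in g:
            v=c[p[1],p[0]]; m=(np.abs(c-v).max(2)<40).astype(np.uint8)
            m=cv2.morphologyEx(m,cv2.MORPH_OPEN,np.ones((11,11)) if n=="top" else np.ones((7,7)))
            k,l,s,ce=cv2.connectedComponentsWithStats(m)
            i=l[p[1],p[0]]
            cs,_=cv2.findContours((l==i).astype(np.uint8),0,1)
            hull=cv2.convexHull(cs[0]); e=cv2.fitEllipse(cs[0])
            print(n,p,v,s[i],ce[i].round(1),np.round(e[0],1),np.round(e[1],1),onplane(f,e[0],75).round(1))
    b=((c[...,2]>110)&(c[...,0]<90)&(c[...,2]-c[...,1]>60)).astype(np.uint8)
    if n=="top": b[:, :400]=0
    else: b[:300]=0
    cs,_=cv2.findContours(b,0,1)
    for q in cs:
        if len(q)>20:
            e=cv2.fitEllipse(q); print(n,"blue",np.round(e[0],1),np.round(e[1],1),onplane(f,e[0],53).round(1))
f=r.grab_frame("top")["color"]
cv2.imwrite("pics/dz.png",cv2.resize(f[200:320,430:560,::-1],None,fx=5,fy=5,interpolation=3))
cv2.imwrite("pics/bz.png",cv2.resize(f[190:350,200:380,::-1],None,fx=3.5,fy=3.5,interpolation=3))
E
```

```text
top (239, 231) [152 156 164] [ 215  207   47   47 1798] [238.1 230. ] [238.1 230. ] [46.5 47.3] [616.  207.3  75. ]
top (344, 229) [155 157 165] [ 320  206   47   46 1780] [343.2 228.5] [343.2 228.5] [46.3 47.1] [616.7   7.2  75. ]
top blue [496.3 263.6] [21.9 22.7] [ 546.7 -290.2   53. ]
side (319, 187) [159 160 153] [301 176  35  20 592] [318.  185.5] [318.1 185.5] [19.8 35.5] [615.4 204.6  75. ]
side (325, 240) [165 165 158] [305 226  42  28 946] [325.4 239.2] [325.4 239.2] [27.3 41.8] [616.4   4.7  75. ]
side blue [298.7 370. ] [22.7 26. ] [ 546.7 -292.4   53. ]
```

View pics/dz.png

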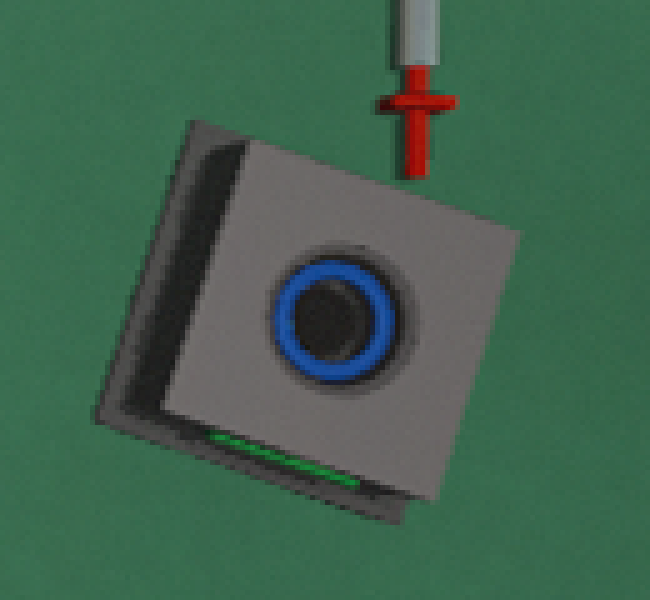

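View pics/bz.png

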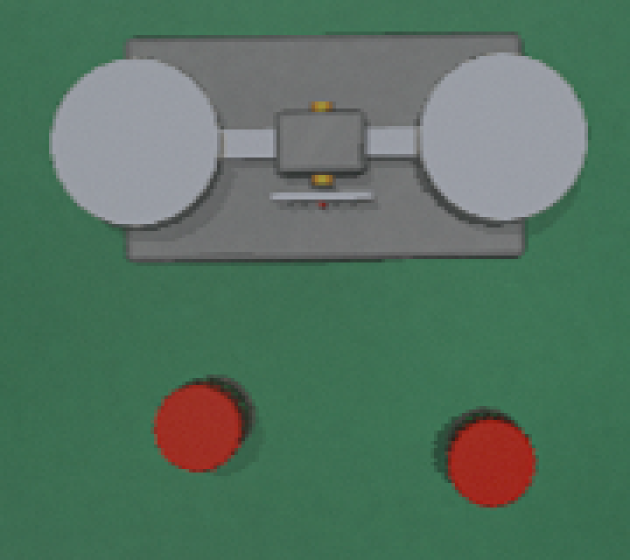

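Call:
drive_tool --moves '[[0,[41.2,-46.6,3],23.1],[0,[41.2,-46.6,3],23.1],[0,[41.2,-46.6,3],23.1],[0,[41.2,-46.6,3],23.1],[0,[41.2,-46.6,3],23.1],[0,[41.2,-46.6,3],23.1],[0,[41.2,-46.6,3],23.1],[0,[41.2,-46.6,3],23.1],[0,[41.2,-46.6,3],23.1],[0,[41.2,-46.6,3],23.1],[0,[41.2,-46.6,3],23.1],[0,[41.2,-46.6,3],23.1]]' --grip_force 40

```text
clock: 2.8
eef_pos: [441.0, 15.6, 201.2]
tcp_rot: [3.141, 0.0, 0.002]
contact_force: [-0.6, 0.3, 0.1]
opening: 1.0
```

```bash
cat >> h.py <<'E'
from scipy.spatial.transform import Rotation
def tcp(s=None):
    s=s or r.sense(); T=np.eye(4); T[:3,:3]=Rotation.from_euler("xyz",s["tcp_rot"]).as_matrix(); T[:3,3]=s["eef_pos"]; return T
def wrist():
    s=r.sense(); f=r.grab_frame("wrist"); f["pose"]=tcp(s)@f["hand_eye"]; return s,f
def shift(target):
    T=tcp(); return (T[:3,:3].T@(np.array(target)-T[:3,3]))/10
def st():
    s=r.sense(); print("t",round(s["clock"],2),"pos",s["eef_pos"].round(1),"rot",s["tcp_rot"].round(4),"F",s["contact_force"].round(2),"M",s["wrist_torque"].round(2),"open",round(s["opening"],3),"q",s["qpos"].round(2)); return s
E
python3 - <<'E'
from h import *
st(); s,f=wrist(); cv2.imwrite("pics/w1.png",f["color"][:,:,::-1])
c=f["color"].astype(int)
m=((c[...,0]>110)&(c[...,1]<70)&(c[...,2]<70)).astype(np.uint8)
n,l,ss,ce=cv2.connectedComponentsWithStats(m)
for i in range(1,n):
    if ss[i,4]>200: print("red",ce[i],ss[i],onplane(f,ce[i],95).round(1))
for d in r.spot_point("can_a_center","wrist"): print(d,onplane(f,d["at"],47.5))
E
```

```text
t 2.8 pos [441.   15.6 201.2] rot [3.1412e+00 5.0000e-04 2.1000e-03] F [-0.64  0.29  0.1 ] M [ 0.    0.03 -0.01] open 1.0 q [ 0.03  0.1   2.04 -0.    1.    1.6 ]
red [ 62.10785241 204.22705771] [  25  166   75   76 4228] [463.2 172.2  95. ]
red [315.71649884 236.1510457 ] [ 279  201   74   71 3873] [443.2  17.9  95. ]
```

View pics/w1.png

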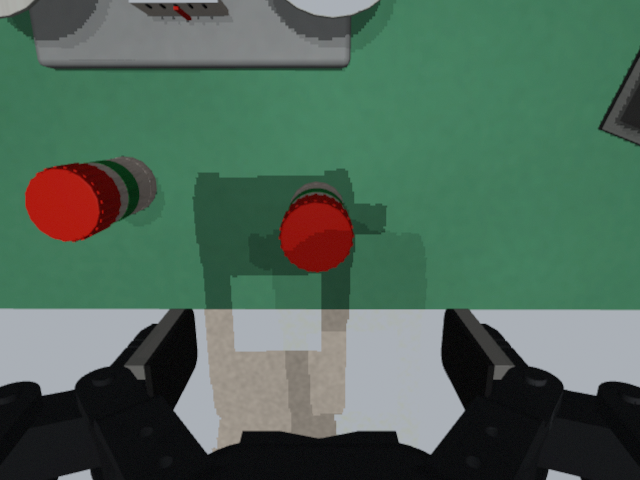

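The wrist view shows can A's cap at (317,235), almost under the TCP, at about (441.5, 17). That agrees with the top view. I'm descending to grasp it.

Call:
drive_tool --moves '[[0,[0.05,-0.15,6],0.1],[0,[0.05,-0.15,11],0.1],[0,[0.05,-0.15,14],0.1],[0,[0.05,-0.15,15.4],0.1],[0,[0.05,-0.15,15.4],0.1],[1,[0.05,-0.15,15.4],0.1],[1,[0.05,-0.15,15.4],0.1],[1,[0.05,-0.15,15.4],0.1],[1,[0.05,-0.15,15.4],0.1],[1,[0.05,-0.15,15.4],0.1]]' --grip_force 60

```text
clock: 4.15
eef_pos: [442.4, 16.3, 48.5]
tcp_rot: [3.141, -0.002, -0.002]
contact_force: [-1.5, 0.4, 8.3]
opening: 0.528
```

```bash
python3 - <<'E'
from h import *
st()
for n in ["side","wrist"]:
  f=r.grab_frame(n); cv2.imwrite(f"pics/{n}2.png",f["color"][:,:,::-1])
E
```

```text
t 4.15 pos [442.4  16.3  48.5] rot [ 3.1414e+00 -2.0000e-03 -2.1000e-03] F [-1.54  0.37  8.28] M [-0.12  0.19  0.05] open 0.528 q [ 0.03  0.36  2.16 -0.    0.62  1.61]
```

View pics/wrist2.png

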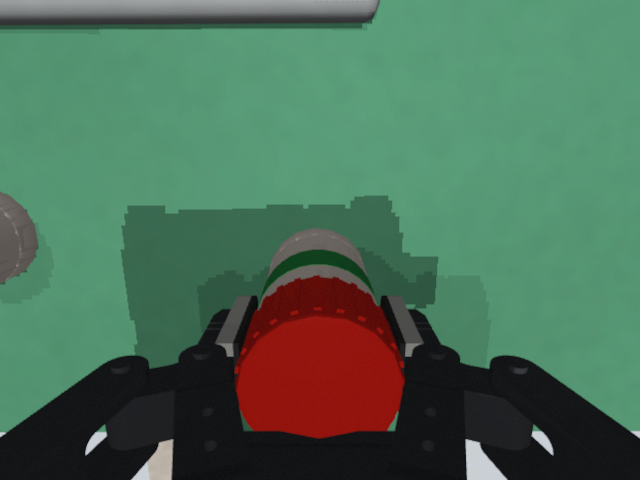

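View pics/side2.png

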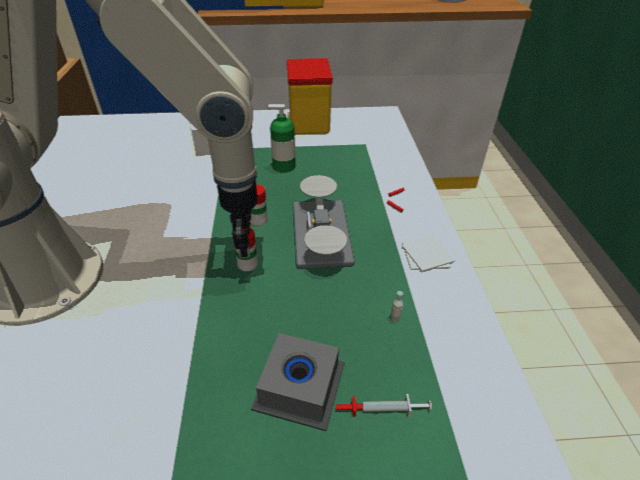

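The grasp is good: the opening is 0.528, which is about 45 mm, and the can is centred in the jaws. Next I lift it and carry it over the right pan.

Call:
drive_tool --moves '[[1,[0,0,-3],0],[1,[0,0,-7],0],[1,[0,0,-10],0],[1,[4,0.2,-10.8],0],[1,[8.5,0.5,-10.8],0],[1,[13,0.8,-10.8],0],[1,[16,1.0,-10.8],0],[1,[17.5,1.0,-10.8],0],[1,[17.5,1.0,-10.8],0],[1,[17.5,1.0,-10.8],0],[1,[17.5,1.0,-10.8],0]]'

```text
clock: 5.62
eef_pos: [616.1, 6.0, 156.9]
tcp_rot: [3.141, -0.001, -0.002]
contact_force: [-0.5, 0.1, -2.3]
opening: 0.528
```

```bash
python3 - <<'E'
from h import *
st()
for i in range(6):
    f=r.grab_frame("top"); print(r.sense()["contact_force"].round(2))
s,f=wrist(); cv2.imwrite("pics/w3.png",f["color"][:,:,::-1])
st()
E
```

```text
t 5.62 pos [616.1   6.  156.9] rot [ 3.1414e+00 -1.3000e-03 -2.0000e-03] F [-0.49  0.05 -2.27] M [-0.   -0.05  0.04] open 0.528 q [ 0.01  0.42  1.72 -0.    1.    1.58]
[ 0.53 -0.23 -3.18]
[-0.41  0.37 -2.03]
[-0.06  0.43 -3.72]
[ 0.38 -0.6  -3.3 ]
[ 0.3  -0.06 -3.77]
[-0.24 -0.7  -2.58]
t 5.97 pos [617.1   5.9 156.9] rot [ 3.1414e+00 -2.0000e-03 -2.1000e-03] F [ 0.14  0.03 -2.27] M [ 0.01  0.   -0.  ] open 0.522 q [ 0.01  0.42  1.72 -0.    1.    1.58]
```

View pics/w3.png

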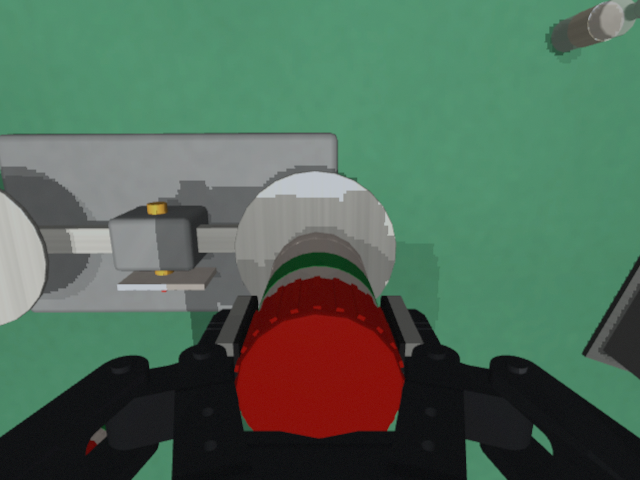

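The canister is centred over the right pan and weighs about 2.9 N, or 0.29 kg. I'm lowering it slowly.

Call:
drive_tool --moves '[[1,[0,0,1.5],0],[1,[0,0,2.6],0],[1,[0,0,3.0],0],[1,[0,0,3.2],0],[1,[0,0,3.4],0],[1,[0,0,3.6],0],[1,[0,0,3.8],0],[1,[0,0,4.0],0],[1,[0,0,4.2],0],[1,[0,0,4.35],0],[1,[0,0,4.35],0]]'

```text
clock: 7.35
eef_pos: [617.1, 5.9, 113.2]
tcp_rot: [3.141, -0.002, -0.002]
contact_force: [-0.6, 0.6, -3.6]
opening: 0.523
```

```bash
python3 - <<'E'
from h import *
st()
for i in range(4):
    f=r.grab_frame("side"); print(r.sense()["contact_force"].round(2))
cv2.imwrite("pics/s4.png",cv2.resize(f["color"][150:300,220:420,::-1],None,fx=4,fy=4))
E
```

```text
t 7.35 pos [617.1   5.9 113.2] rot [ 3.1414e+00 -1.8000e-03 -2.1000e-03] F [-0.56  0.56 -3.56] M [ 0.03  0.01 -0.03] open 0.523 q [ 0.01  0.47  1.75 -0.    0.92  1.58]
[-0.47 -0.02 -2.28]
[-0.95  0.2  -3.73]
[-0.49  0.01 -1.84]
[ 0.19 -0.89 -3.22]
```

View pics/s4.png

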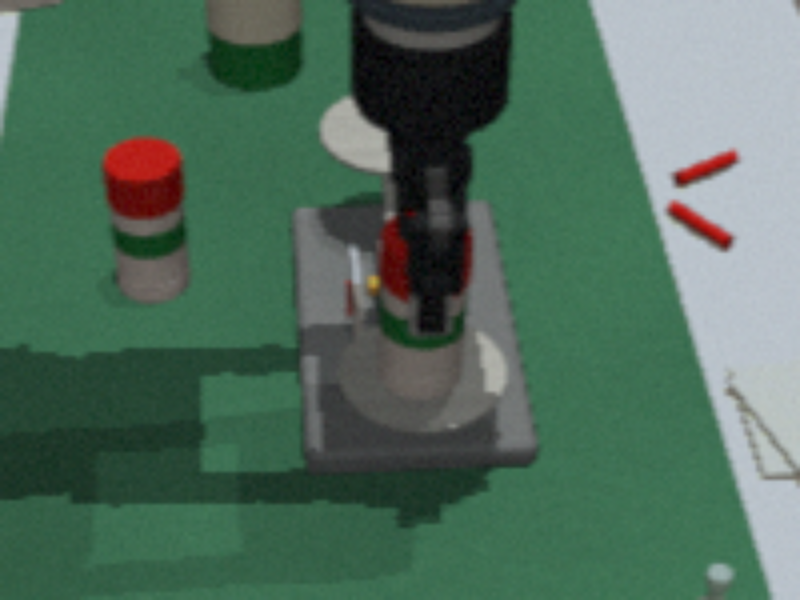

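The can stands on the pan and the pan is near its low end, but the arm still carries the weight. I'll ease it down a bit more.

Call:
drive_tool --moves '[[1,[0,0,0.1],0],[1,[0,0,0.2],0],[1,[0,0,0.25],0],[1,[0,0,0.25],0]]'

```text
clock: 8.05
eef_pos: [617.3, 5.9, 111.7]
tcp_rot: [3.141, -0.002, -0.002]
contact_force: [-2.6, 0.4, 5.6]
opening: 0.528
```

```bash
python3 - <<'E'
from h import *
st()
for i in range(3):
    f=r.grab_frame("side"); print(r.sense()["contact_force"].round(2))
E
```

```text
t 8.05 pos [617.3   5.9 111.7] rot [ 3.1414e+00 -2.3000e-03 -2.1000e-03] F [-2.63  0.44  5.57] M [-0.04  0.44  0.05] open 0.528 q [ 0.01  0.47  1.75 -0.    0.92  1.58]
[-3.26  0.41  6.12]
[-3.38 -0.37  5.61]
[-3.48  0.14  5.97]
```

Call:
drive_tool --moves '[[1,[0,0,-0.12],0],[0.4,[0,0,-0.12],0],[0.2,[0,0,-0.12],0],[0,[0,0,-0.12],0],[0,[0,0,-0.12],0],[0,[0,0,-2],0],[0,[0,0,-6],0],[0,[0,0,-10],0],[0,[0,0,-12],0],[0,[0,0,-12],0]]'

```text
clock: 9.45
eef_pos: [618.3, 5.9, 234.7]
tcp_rot: [3.141, -0.007, -0.002]
contact_force: [0.1, 0.2, -1.0]
opening: 0.999
```

```bash
python3 - <<'E'
from h import *
st()
s,f=wrist();cv2.imwrite("pics/w5.png",f["color"][:,:,::-1])
f=r.grab_frame("side");cv2.imwrite("pics/s5.png",cv2.resize(f["color"][150:300,220:420,::-1],None,fx=4,fy=4))
print(shift([462,172.5,220]))
E
```

```text
t 9.45 pos [618.3   5.9 234.7] rot [ 3.1414e+00 -7.1000e-03 -2.1000e-03] F [ 0.1   0.22 -1.  ] M [ 0.    0.02 -0.01] open 0.999 q [ 0.01  0.34  1.65 -0.    1.15  1.58]
[-15.51148364 -16.62678448   1.1316831 ]
```

View pics/s5.png

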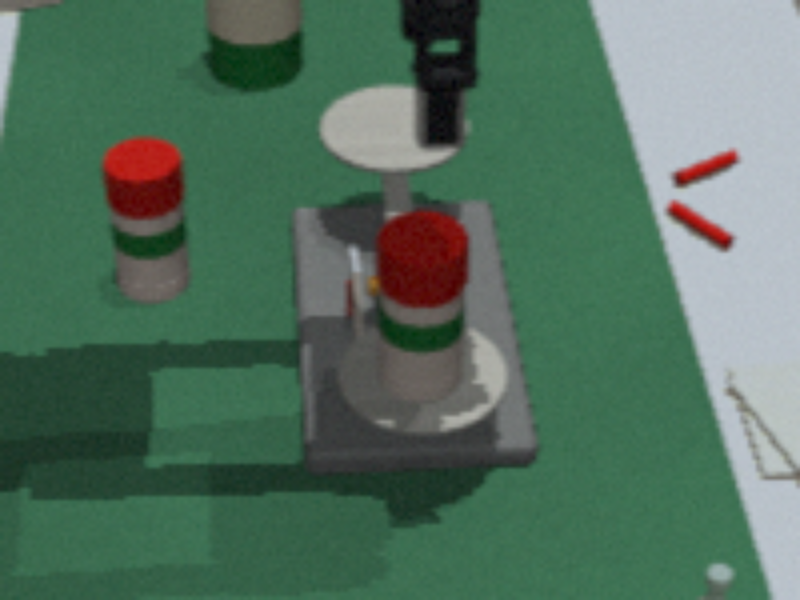

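View pics/w5.png

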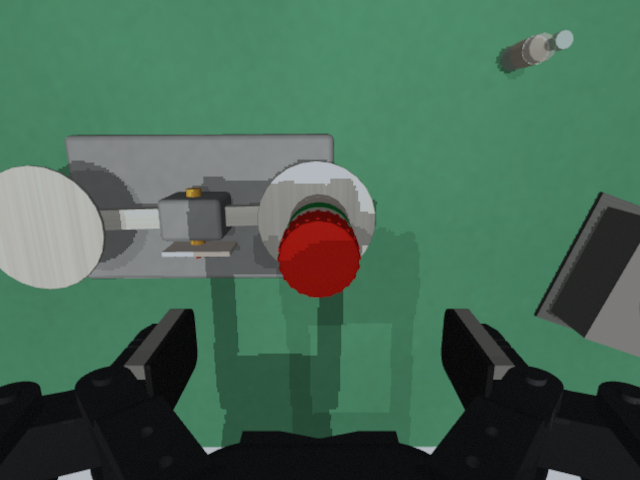

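Can A stands on the lowered right pan. Now I'm moving to can B.

Call:
drive_tool --moves '[[0,[-4,-4,1],0],[0,[-8,-8.5,2],0],[0,[-12,-13,3],0],[0,[-15.5,-16.65,6],0],[0,[-15.5,-16.65,8],0],[0,[-15.5,-16.65,8],0],[0,[-15.5,-16.65,8],0]]'

```text
clock: 10.42
eef_pos: [462.7, 172.5, 151.4]
tcp_rot: [3.141, -0.002, -0.003]
contact_force: [-0.2, -0.2, 0.3]
opening: 0.999
```

```bash
python3 - <<'E'
from h import *
st()
s,f=wrist();cv2.imwrite("pics/w6.png",f["color"][:,:,::-1])
c=f["color"].astype(int)
m=((c[...,0]>110)&(c[...,1]<70)&(c[...,2]<70)).astype(np.uint8)
n,l,ss,ce=cv2.connectedComponentsWithStats(m)
for i in range(1,n):
    if ss[i,4]>200: print("red",ce[i],ss[i],onplane(f,ce[i],95).round(1))
for x in ([461.5,172.5,48],[462,172.5,48]): print(shift(x))
E
```

```text
t 10.43 pos [462.7 172.5 151.4] rot [ 3.1413e+00 -2.3000e-03 -2.6000e-03] F [-0.16 -0.21  0.26] M [-0.01 -0.06  0.02] open 0.999 q [ 0.35  0.25  1.99 -0.    0.91  1.93]
red [318.31490385 264.72304258] [ 273  223   92   84 5824] [463.4 173.1  95. ]
[-1.82116046e-01 -1.96829121e-03  1.03762110e+01]
[-1.32116483e-01 -2.11365219e-03  1.03763613e+01]
```

View pics/w6.png

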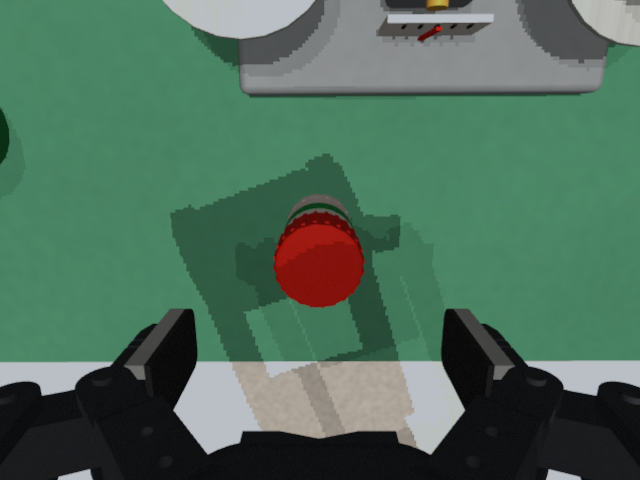

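Cap B is at (319,264), in line with the jaws. I'm descending to grip it.

Call:
drive_tool --moves '[[0,[-0.1,0,4],0],[0,[-0.1,0,8],0],[0,[-0.1,0,10],0],[0,[-0.1,0,10.4],0],[0,[-0.1,0,10.4],0],[1,[-0.1,0,10.4],0],[1,[-0.1,0,10.4],0],[1,[-0.1,0,10.4],0],[1,[-0.1,0,10.4],0],[1,[-0.1,0,10.4],0]]' --grip_force 60

```text
clock: 11.72
eef_pos: [462.9, 172.7, 48.8]
tcp_rot: [-3.141, -0.004, -0.003]
contact_force: [-0.8, -1.0, 8.1]
opening: 0.524
```

```bash
python3 - <<'E'
from h import *
st(); print(shift([616,206,170]))
E
```

```text
t 11.72 pos [462.9 172.7  48.8] rot [-3.1412e+00 -4.3000e-03 -2.9000e-03] F [-0.79 -1.    8.12] M [-0.14  0.18 -0.07] open 0.524 q [ 0.35  0.42  2.05 -0.    0.67  1.93]
[ 15.35508303  -3.38375095 -12.05573147]
```

Call:
drive_tool --moves '[[1,[0,0,-3],0],[1,[0,0,-7],0],[1,[0,0,-11],0],[1,[4,-0.8,-12],0],[1,[8,-1.8,-12],0],[1,[12,-2.7,-12],0],[1,[15.3,-3.4,-12],0],[1,[15.3,-3.4,-12],0],[1,[15.3,-3.4,-12],0],[1,[15.3,-3.4,-12],0]]'

```text
clock: 12.98
eef_pos: [614.3, 205.9, 169.4]
tcp_rot: [-3.142, -0.003, -0.003]
contact_force: [-0.2, 0.5, -1.4]
opening: 0.531
```

```bash
python3 - <<'E'
from h import *
st()
fs=[]
for i in range(8):
    f=r.grab_frame("side"); fs.append(r.sense()["contact_force"])
print(np.mean(fs,0),np.std(fs,0))
s,f=wrist();cv2.imwrite("pics/w7.png",f["color"][:,:,::-1]); st(); print(shift([616,206,136.3]))
E
```

```text
t 12.97 pos [614.3 205.9 169.4] rot [-3.1415e+00 -3.3000e-03 -2.7000e-03] F [-0.16  0.55 -1.42] M [-0.02  0.02  0.02] open 0.531 q [ 0.32  0.45  1.64 -0.    1.05  1.9 ]
[ 0.10851598  0.01868164 -1.91504451] [0.38970223 0.64761405 0.5994093 ]
t 13.43 pos [615.4 206.2 169.5] rot [-3.1412e+00 -4.3000e-03 -2.8000e-03] F [-0.05 -0.36 -1.86] M [-0.04  0.01  0.05] open 0.525 q [ 0.32  0.45  1.64 -0.    1.05  1.9 ]
[0.04668588 0.02003214 3.31892811]
```

View pics/w7.png

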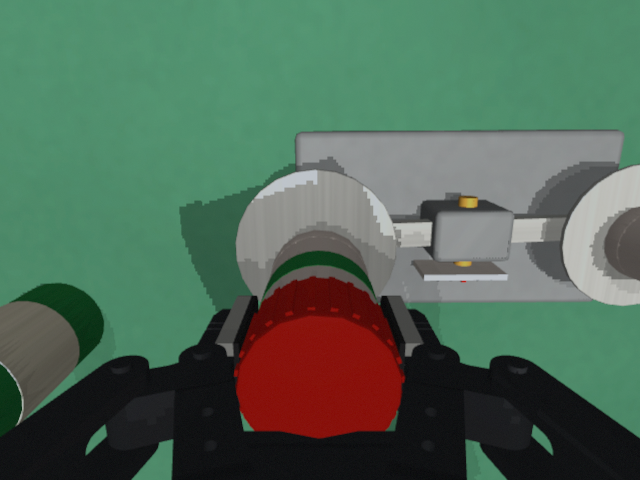

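Can B weighs about 1.9 N and can A about 2.9 N, so I expect the left pan to stay up. Contact should come at a TCP height of about 136. I'm lowering slowly.

Call:
drive_tool --moves '[[1,[0.05,0,1.5],0],[1,[0.05,0,2.6],0],[1,[0.05,0,3.0],0],[1,[0.05,0,3.15],0],[1,[0.05,0,3.25],0],[1,[0.05,0,3.35],0],[1,[0.05,0,3.4],0],[1,[0.05,0,3.4],0],[1,[0.05,0,3.4],0]]'

```text
clock: 14.55
eef_pos: [616.2, 206.3, 135.9]
tcp_rot: [-3.141, -0.005, -0.003]
contact_force: [-0.7, -0.5, 0.9]
opening: 0.52
```

```bash
python3 - <<'E'
from h import *
st()
fs=[]
for i in range(5):
    f=r.grab_frame("side"); fs.append(r.sense()["contact_force"])
print(np.mean(fs,0));st()
cv2.imwrite("pics/s8.png",cv2.resize(f["color"][130:280,220:420,::-1],None,fx=4,fy=4))
E
```

```text
t 14.55 pos [616.2 206.3 135.9] rot [-3.141e+00 -4.800e-03 -2.800e-03] F [-0.74 -0.52  0.92] M [-0.01  0.08 -0.03] open 0.52 q [ 0.32  0.49  1.66 -0.    0.99  1.9 ]
[-0.49291016 -0.24721573  0.86781086]
t 14.8 pos [616.2 206.3 135.6] rot [-3.1411e+00 -4.7000e-03 -2.8000e-03] F [-0.36 -1.03  1.08] M [0.06 0.07 0.03] open 0.526 q [ 0.32  0.49  1.66 -0.    0.99  1.9 ]
```

View pics/s8.png

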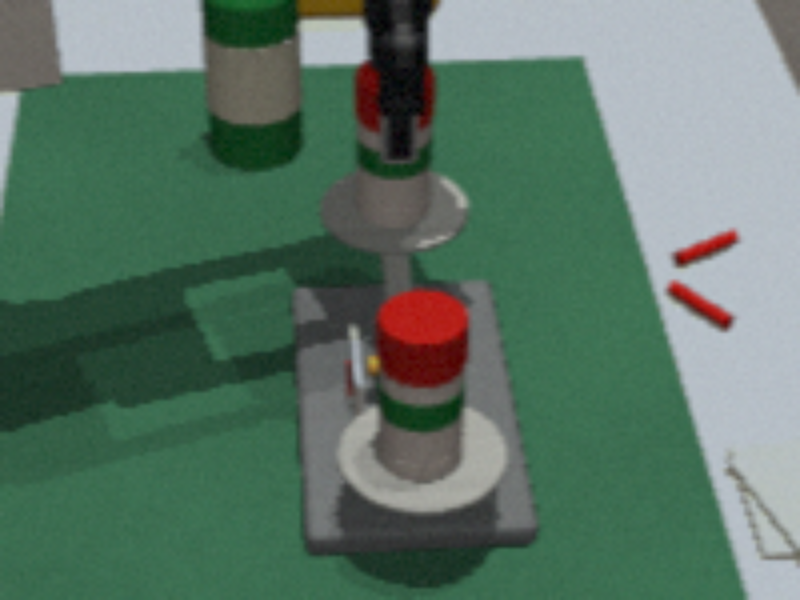

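Can B rests lightly on the raised left pan. I'll relieve the pressure, open, rise clear and let it settle.

Call:
drive_tool --moves '[[1,[0,0,-0.03],0],[0.4,[0,0,-0.03],0],[0.2,[0,0,-0.03],0],[0,[0,0,-0.03],0],[0,[0,0,-0.03],0],[0,[0,0,-2],0],[0,[0,0,-6],0],[0,[0,0,-10],0],[0,[0,0,-11],0],[0,[0,0,-11],0],[0,[0,0,-11],0],[0,[0,0,-11],0]]'

```text
clock: 16.3
eef_pos: [615.0, 206.0, 244.3]
tcp_rot: [3.141, -0.002, -0.003]
contact_force: [0.1, -0.0, -0.0]
opening: 0.997
```

Call:
drive_tool --moves '[[0,[-10,10,0],0],[0,[-10,10,0],0],[0,[-10,10,0],0],[0,[-10,10,0],0],[0,[-10,10,0],0],[0,[-10,10,0],0],[0,[-10,10,0],0],[0,[-10,10,0],0],[0,[-10,10,0],0],[0,[-10,10,0],0],[0,[-10,10,0],0],[0,[-10,10,0],0]]'

```text
clock: 17.8
eef_pos: [514.7, 106.2, 244.1]
tcp_rot: [3.141, -0.003, -0.003]
contact_force: [-0.5, -0.1, -0.5]
opening: 1.001
```

```bash
python3 - <<'E'
from h import *
st()
f=r.grab_frame("side");cv2.imwrite("pics/s9.png",cv2.resize(f["color"][130:280,220:420,::-1],None,fx=4,fy=4))
f=r.grab_frame("top");cv2.imwrite("pics/t9.png",f["color"][:,:,::-1])
s,f=wrist();cv2.imwrite("pics/w9.png",f["color"][:,:,::-1])
E
```

```text
t 17.8 pos [514.7 106.2 244.1] rot [ 3.1414e+00 -2.6000e-03 -2.9000e-03] F [-0.55 -0.12 -0.53] M [ 0.03  0.04 -0.04] open 1.001 q [ 0.2   0.18  1.83 -0.    1.12  1.78]
```

View pics/s9.png

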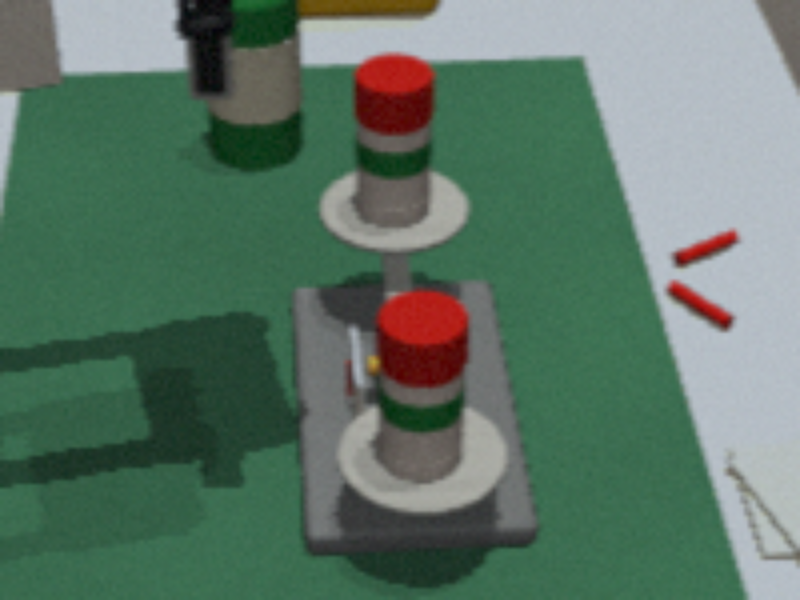

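View pics/w9.png

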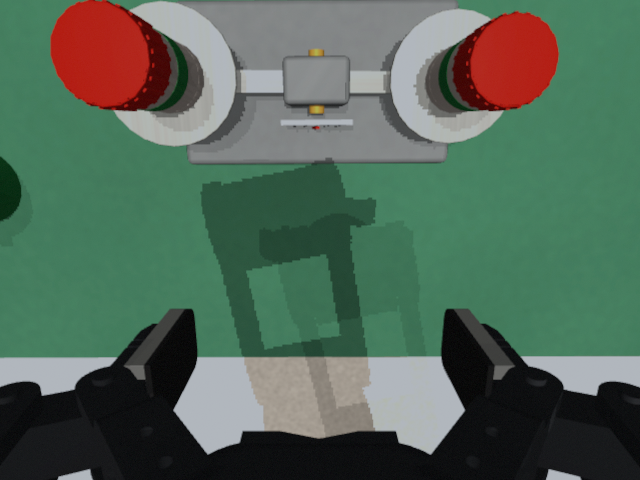

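```bash
python3 - <<'E'
from h import *
f=r.grab_frame("side");im=f["color"][:,:,::-1].copy()
for y,zs in ((206,(87,63)),(6,(87,63))):
    for z,col in zip(zs,((0,0,255),(255,255,0))):
        pts=[proj(f,[616+46*np.cos(a),y+46*np.sin(a),z]) for a in np.linspace(0,6.28,120)]
        for p in pts:
            im[int(round(p[1])),int(round(p[0]))]=col
cv2.imwrite("pics/ov.png",cv2.resize(im[150:280,250:400],None,fx=4.5,fy=4.5,interpolation=0))
# cap A
c=f["color"].astype(int)
m=((c[...,0]>110)&(c[...,1]<70)&(c[...,2]<70)).astype(np.uint8)
t=r.grab_frame("top");c=t["color"].astype(int)
m=((c[...,0]>130)&(c[...,1]<70)&(c[...,2]<70)).astype(np.uint8)
n,l,ss,ce=cv2.connectedComponentsWithStats(m)
for i in range(1,n):
    if ss[i,4]>300: print("red",ce[i],ss[i],onplane(t,ce[i],158).round(1))
print(shift([618,6,200]))
E
```

```text
red [230.26819923 225.93678161] [218 213  26  26 522] [617.2 209.  158. ]
red [346.88353414 225.89959839] [334 214  26  25 498] [615.1   5.  158. ]
[10.34353311  9.99670581  4.43270686]
```

View pics/ov.png

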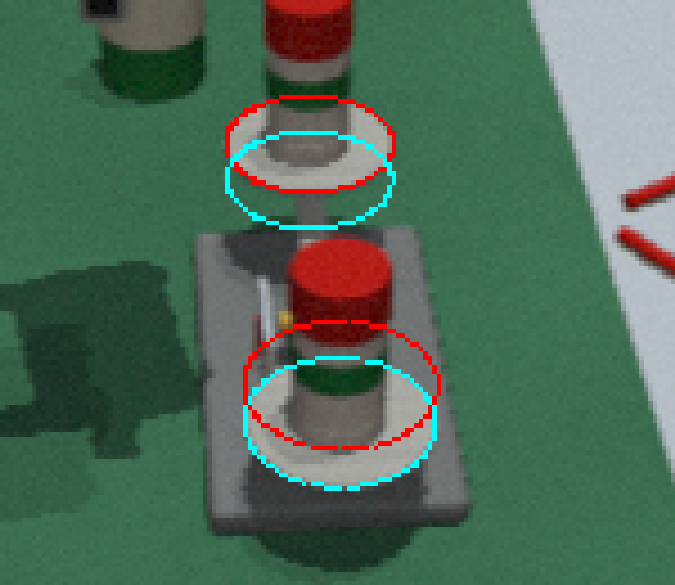

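Left fits the fully-up ellipse (red) and right fits the fully-down one (cyan). So A, on the right pan, is heavier, which agrees with the weights I felt. Now I regrip A.

Call:
drive_tool --moves '[[0,[5,5,0],0],[0,[9,9,0],0],[0,[10.2,10.0,2],0],[0,[10.2,10.0,4.4],0],[0,[10.2,10.0,4.4],0],[0,[10.2,10.0,4.4],0],[0,[10.2,10.0,4.4],0]]'

```text
clock: 18.92
eef_pos: [617.1, 6.3, 201.6]
tcp_rot: [3.141, -0.004, -0.002]
contact_force: [-0.2, -0.8, -1.1]
opening: 0.999
```

```bash
python3 - <<'E'
from h import *
st()
s,f=wrist();cv2.imwrite("pics/w10.png",f["color"][:,:,::-1])
print(shift([616.3,5.6,113]))
E
```

```text
t 18.93 pos [617.1   6.3 201.6] rot [ 3.1414e+00 -4.4000e-03 -2.3000e-03] F [-0.2  -0.76 -1.08] M [-0.   -0.02 -0.03] open 0.999 q [ 0.01  0.37  1.68 -0.    1.09  1.58]
[-0.1130798   0.06462735  8.85228071]
```

View pics/w10.png

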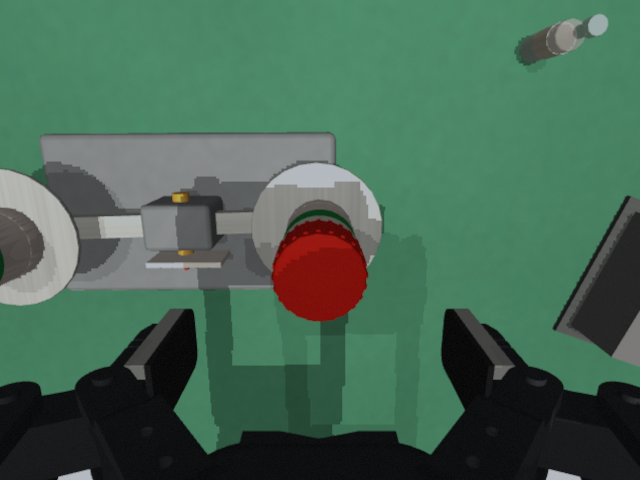

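Call:
drive_tool --moves '[[0,[-0.05,0.03,4],0],[0,[-0.05,0.03,7],0],[0,[-0.05,0.03,8.8],0],[0,[-0.05,0.03,8.95],0],[0,[-0.05,0.03,8.95],0],[1,[-0.05,0.03,8.95],0],[1,[-0.05,0.03,8.95],0],[1,[-0.05,0.03,8.95],0],[1,[-0.05,0.03,8.95],0],[1,[-0.05,0.03,8.95],0]]' --grip_force 60

```text
clock: 20.23
eef_pos: [617.4, 6.0, 112.9]
tcp_rot: [3.142, -0.006, -0.002]
contact_force: [-1.3, -0.3, 6.0]
opening: 0.521
```

```bash
python3 - <<'E'
from h import *
st()
E
```

```text
t 20.23 pos [617.4   6.  112.9] rot [ 3.1415e+00 -5.5000e-03 -2.4000e-03] F [-1.34 -0.26  6.01] M [ 0.06  0.22 -0.07] open 0.521 q [ 0.01  0.47  1.75 -0.    0.92  1.58]
```

Gripped. I'm lifting slowly so that B's pan sinks gently.

Call:
drive_tool --moves '[[1,[0,0,-0.15],0],[1,[0,0,-0.3],0],[1,[0,0,-0.5],0],[1,[0,0,-0.7],0],[1,[0,0,-0.9],0],[1,[0,0,-1.1],0],[1,[0,0,-1.35],0],[1,[0,0,-1.6],0],[1,[0,0,-1.85],0],[1,[0,0,-2.1],0],[1,[0,0,-2.35],0],[1,[0,0,-2.5],0]]'

```text
clock: 21.72
eef_pos: [617.1, 5.9, 138.0]
tcp_rot: [3.141, -0.005, -0.002]
contact_force: [-0.8, -0.3, -2.1]
opening: 0.529
```

Call:
drive_tool --moves '[[1,[0,0,-0.15],0],[1,[0,0,-0.4],0],[1,[0,0,-0.8],0],[1,[0,0,-2],0],[1,[0,0,-4],0],[1,[0,0,-4],0],[1,[0,0,-4],0]]'

```text
clock: 22.6
eef_pos: [616.7, 6.0, 177.9]
tcp_rot: [3.141, -0.005, -0.002]
contact_force: [0.8, -0.1, -3.6]
opening: 0.525
```

```bash
python3 - <<'E'
from h import *
st()
f=r.grab_frame("side");cv2.imwrite("pics/s11.png",cv2.resize(f["color"][130:280,220:420,::-1],None,fx=4,fy=4))
print(shift([547.5,-291,185]))
E
```

```text
t 22.6 pos [616.7   6.  177.9] rot [ 3.1415e+00 -5.1000e-03 -2.4000e-03] F [ 0.84 -0.13 -3.56] M [-0.03  0.06  0.02] open 0.525 q [ 0.01  0.39  1.7  -0.    1.04  1.58]
[-6.81818194 29.71068053 -0.77978923]
```

View pics/s11.png

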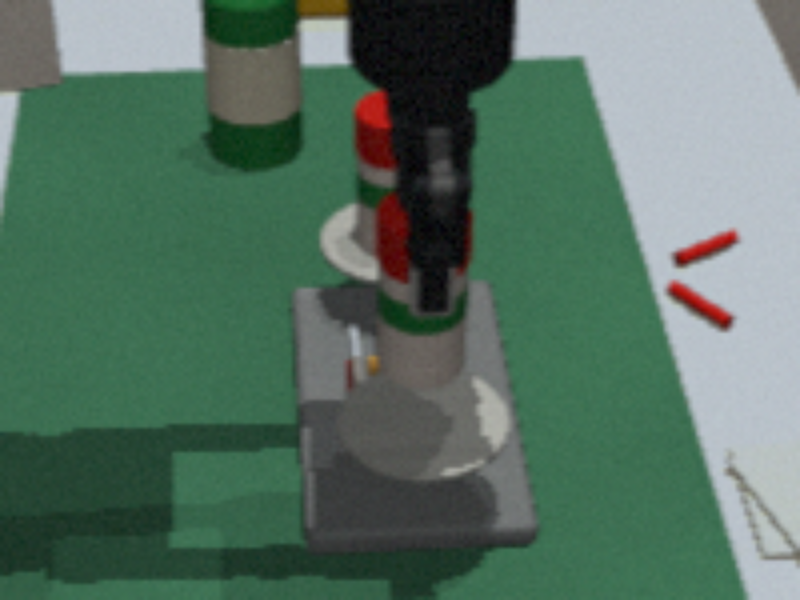

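B rides down still standing. Carrying A above the dock.

Call:
drive_tool --moves '[[1,[-0.5,3,0],0],[1,[-1.5,7.5,0],0],[1,[-2.5,12,0],0],[1,[-3.8,16.5,0],0],[1,[-5,21,0],0],[1,[-6,25.5,0],0],[1,[-6.7,28.5,0],0],[1,[-6.9,29.7,1],0],[1,[-6.9,29.7,2],0],[1,[-6.9,29.7,2.5],0],[1,[-6.9,29.7,2.5],0],[1,[-6.9,29.7,2.5],0]]'

```text
clock: 24.15
eef_pos: [547.3, -290.2, 152.4]
tcp_rot: [3.141, -0.005, -0.001]
contact_force: [0.1, -0.2, -3.5]
opening: 0.524
```

```bash
python3 - <<'E'
from h import *
st()
f=r.grab_frame("side");im=f["color"][:,:,::-1].copy();cv2.imwrite("pics/s12.png",cv2.resize(im[270:420,220:420],None,fx=4,fy=4,interpolation=3))
s,w=wrist();cv2.imwrite("pics/w12.png",w["color"][:,:,::-1])
t=r.grab_frame("top");cv2.imwrite("pics/t12.png",t["color"][:,:,::-1])
print(onplane(t,(498.2,263.6),60))
E
```

```text
t 24.15 pos [ 547.3 -290.2  152.4] rot [ 3.1414e+00 -4.7000e-03 -1.4000e-03] F [ 0.11 -0.16 -3.45] M [-0.02 -0.09 -0.  ] open 0.524 q [-0.49  0.42  1.72  0.    1.    1.08]
[ 546.72360995 -291.66419875   60.        ]
```

View pics/s12.png

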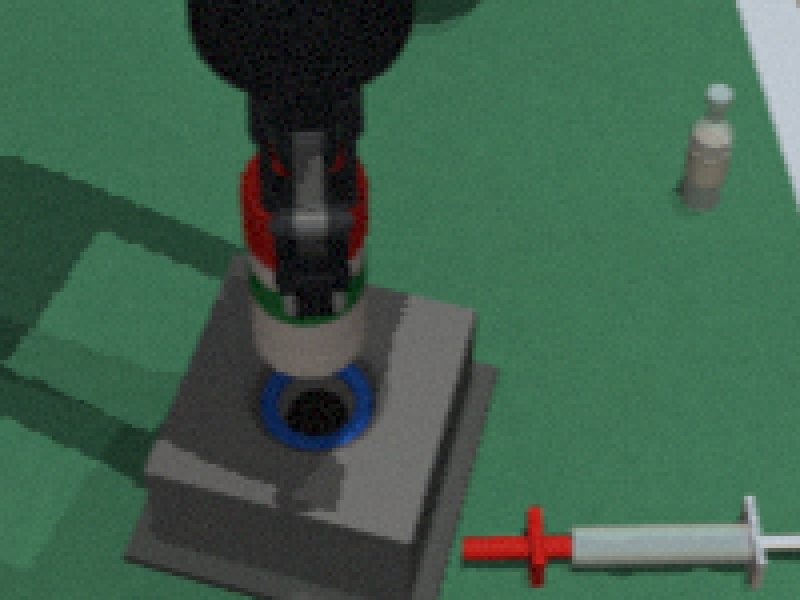

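View pics/w12.png

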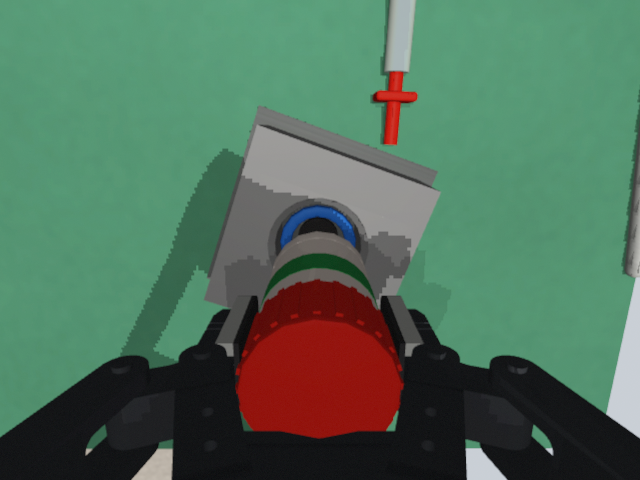

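```bash
python3 - <<'E'
from h import *
f=r.grab_frame("side"); c=f["color"]
for row in range(350,366,2): 
    print(row,[tuple(int(v) for v in c[row,x]) for x in (280,282,283,284,285,286)],[tuple(int(v) for v in c[row,x]) for x in (308,309,310,311,312,313)])
def out(x,y,zb):
    P=[proj(f,[x+23*np.cos(a),y+23*np.sin(a),z]) for a in np.linspace(0,6.28,100) for z in (zb,zb+20)]
    h=cv2.convexHull(np.array(P,np.float32))[:,0]
    return h
im=f["color"][:,:,::-1].copy(); im=cv2.resize(im[270:420,220:420],None,fx=4,fy=4,interpolation=3)
for x,y,zb,col in ((547.3,-290.2,102.5,(0,255,255)),(546.3,-290.2,102.5,(255,0,255))):
    h=(out(x,y,zb)-[220,270]+.5)*4-.5; cv2.polylines(im,[h.astype(np.int32)],True,col,1)
# well mouth
for x,y,col in ((547,-291.3,(255,255,0)),):
    for rad,z in ((30,60),(26,56)):
        P=np.array([proj(f,[x+rad*np.cos(a),y+rad*np.sin(a),z]) for a in np.linspace(0,6.28,60)]); P=(P-[220,270]+.5)*4-.5
        cv2.polylines(im,[P.astype(np.int32)],True,col,1)
cv2.imwrite("pics/ov13.png",im)
t=r.grab_frame("top") if 0 else None
E
```

```text
350 [(53, 56, 52), (61, 60, 60), (79, 77, 72), (88, 86, 79), (98, 90, 87), (97, 91, 83)] [(92, 87, 83), (89, 86, 81), (87, 83, 79), (76, 74, 70), (64, 64, 63), (62, 63, 64)]
352 [(56, 52, 58), (59, 59, 57), (79, 75, 73), (94, 89, 83), (95, 91, 87), (95, 91, 84)] [(91, 86, 80), (91, 84, 79), (86, 80, 77), (71, 69, 66), (68, 69, 69), (66, 69, 65)]
354 [(55, 57, 56), (54, 53, 53), (73, 70, 66), (92, 85, 82), (96, 90, 86), (92, 90, 85)] [(92, 87, 80), (91, 84, 83), (87, 82, 77), (75, 75, 73), (65, 67, 67), (66, 65, 64)]
356 [(46, 51, 49), (53, 54, 55), (64, 63, 62), (84, 79, 75), (93, 87, 85), (102, 96, 91)] [(98, 93, 88), (88, 80, 75), (79, 77, 73), (63, 66, 62), (63, 64, 62), (67, 66, 66)]
358 [(53, 53, 52), (55, 56, 55), (50, 49, 49), (62, 65, 63), (85, 81, 76), (99, 93, 88)] [(93, 87, 84), (73, 69, 65), (66, 65, 61), (67, 66, 64), (62, 65, 62), (65, 65, 63)]
360 [(53, 53, 52), (51, 50, 50), (54, 53, 54), (55, 53, 55), (50, 50, 51), (70, 69, 65)] [(54, 53, 61), (43, 45, 45), (44, 45, 45), (49, 50, 47), (60, 58, 60), (59, 60, 59)]
362 [(52, 54, 54), (51, 53, 48), (51, 51, 49), (46, 46, 48), (45, 46, 46), (37, 40, 38)] [(24, 49, 99), (26, 44, 82), (32, 35, 52), (45, 44, 45), (44, 46, 43), (52, 52, 51)]
364 [(53, 55, 54), (48, 46, 46), (45, 46, 44), (35, 38, 38), (38, 34, 35), (44, 43, 45)] [(19, 49, 103), (11, 46, 101), (13, 44, 94), (30, 42, 71), (43, 40, 46), (47, 50, 49)]
```

View pics/ov13.png

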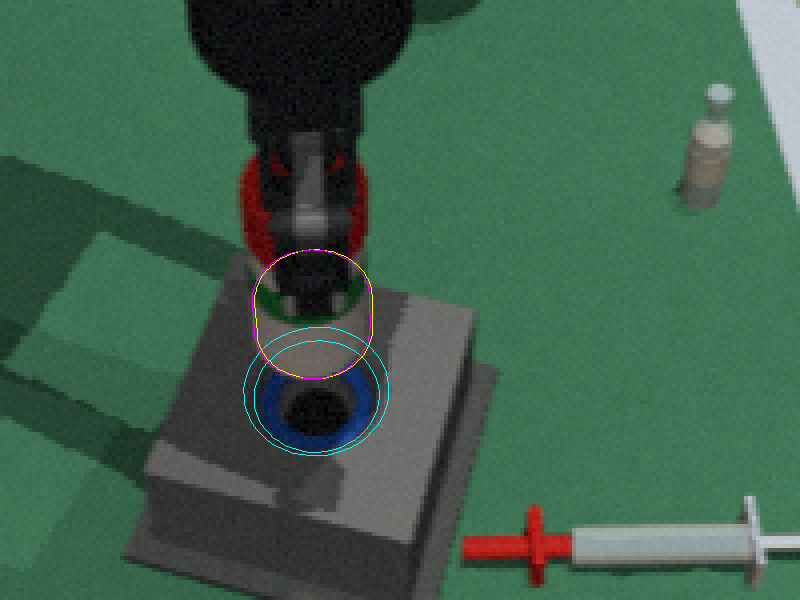

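The side view shows the can base about 1.5 mm short in x relative to the well. I'm correcting and going down to just above the mouth.

Call:
drive_tool --moves '[[1,[0.15,0.15,1.5],0],[1,[0.15,0.15,3],0],[1,[0.15,0.15,3.7],0],[1,[0.15,0.15,3.9],0],[1,[0.15,0.15,3.9],0],[1,[0.15,0.15,3.9],0]]'

```text
clock: 25.1
eef_pos: [549.1, -292.4, 114.0]
tcp_rot: [3.141, -0.006, -0.002]
contact_force: [0.5, -0.7, -2.3]
opening: 0.526
```

```bash
python3 - <<'E'
from h import *
st()
f=r.grab_frame("side");im=f["color"][:,:,::-1].copy();cv2.imwrite("pics/s14.png",cv2.resize(im[290:410,230:390],None,fx=5,fy=5,interpolation=3))
s,w=wrist();cv2.imwrite("pics/w14.png",w["color"][:,:,::-1]); st()
E
```

```text
t 25.1 pos [ 549.1 -292.4  114. ] rot [ 3.1409e+00 -5.6000e-03 -2.1000e-03] F [ 0.55 -0.65 -2.25] M [0.01 0.01 0.03] open 0.526 q [-0.49  0.47  1.74  0.    0.92  1.08]
t 25.2 pos [ 549.  -292.4  114. ] rot [ 3.1409e+00 -5.6000e-03 -2.2000e-03] F [ 0.12 -0.29 -2.09] M [-0.04  0.02  0.01] open 0.524 q [-0.49  0.47  1.74  0.    0.92  1.08]
```

View pics/s14.png

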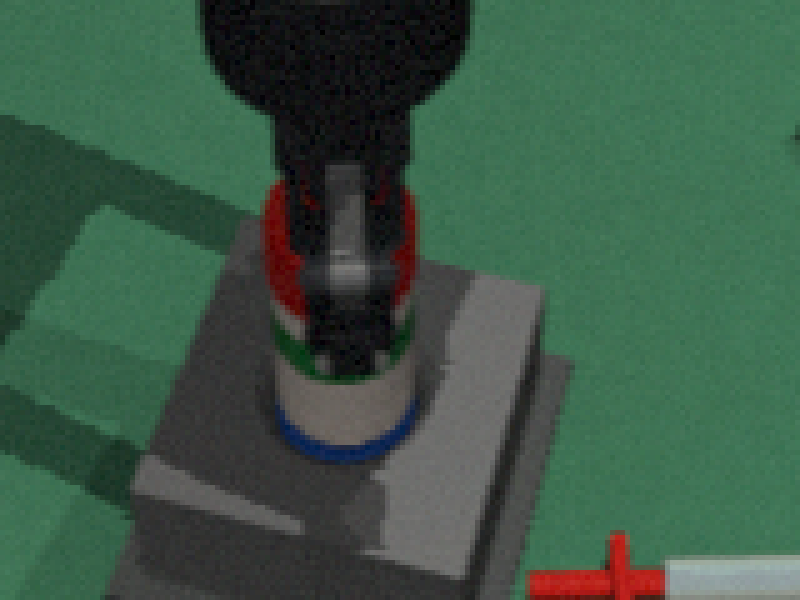

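View pics/w14.png

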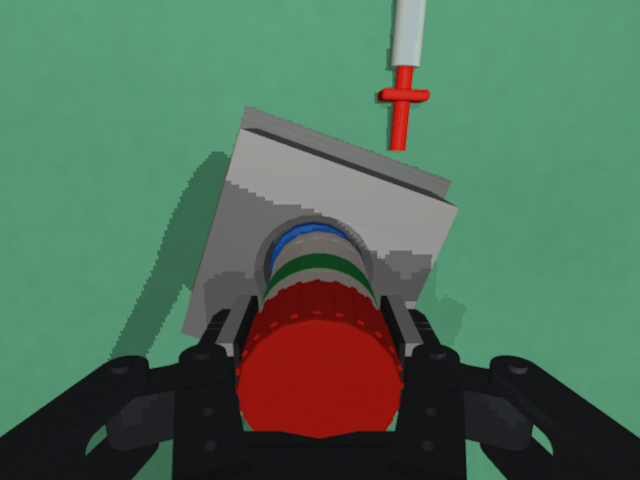

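The can is just above the mouth. The wrist view puts the well about 1.5 to 2 mm toward +y (well centre column about 315, can about 319). I'm correcting and entering slowly.

Call:
drive_tool --moves '[[1,[0,-0.14,0.1],0],[1,[0,-0.14,0.3],0],[1,[0,-0.14,0.5],0],[1,[0,-0.14,0.7],0],[1,[0,-0.14,0.9],0],[1,[0,-0.14,0.9],0]]'

```text
clock: 25.95
eef_pos: [548.9, -291.0, 104.8]
tcp_rot: [3.141, -0.005, -0.002]
contact_force: [-0.3, -0.0, -3.5]
opening: 0.525
```

```bash
python3 - <<'E'
from h import *
st()
s,w=wrist();cv2.imwrite("pics/w15.png",w["color"][:,:,::-1]); st()
E
```

```text
t 25.95 pos [ 548.9 -291.   104.8] rot [ 3.141e+00 -5.200e-03 -2.200e-03] F [-0.31 -0.   -3.51] M [ 0.01 -0.03 -0.05] open 0.525 q [-0.49  0.49  1.75  0.    0.91  1.08]
t 26.0 pos [ 549.1 -291.   104.9] rot [ 3.1409e+00 -5.4000e-03 -2.1000e-03] F [-1.36  0.78 -2.84] M [ 0.   -0.01  0.02] open 0.525 q [-0.49  0.48  1.75  0.    0.91  1.08]
```

View pics/w15.png

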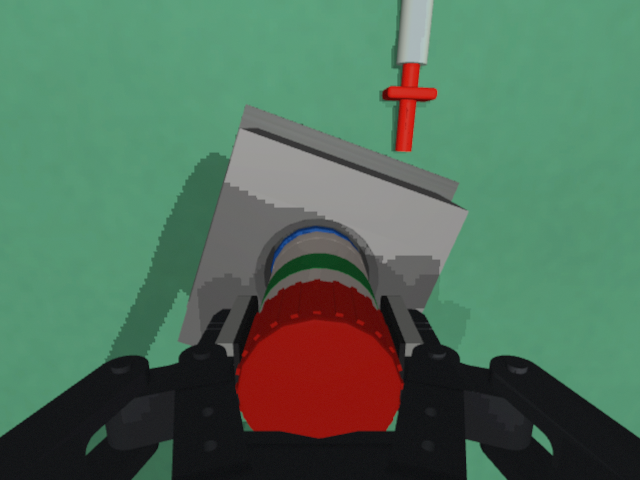

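The can is inside the mouth with no side load. I'm going on down in millimetre steps and watching the force.

Call:
drive_tool --moves '[[1,[0,0,0.1],0],[1,[0,0,0.2],0],[1,[0,0,0.3],0],[1,[0,0,0.4],0],[1,[0,0,0.5],0],[1,[0,0,0.5],0]]'

```text
clock: 26.75
eef_pos: [549.2, -291.0, 100.2]
tcp_rot: [3.141, -0.006, -0.002]
contact_force: [-1.1, 0.9, 1.7]
opening: 0.525
```

Call:
drive_tool --moves '[[1,[0,0,0.1],0],[1,[0,0,0.2],0],[1,[0,0,0.2],0]]'

```text
clock: 27.12
eef_pos: [549.1, -291.0, 98.1]
tcp_rot: [3.141, -0.006, -0.002]
contact_force: [-0.9, 1.1, 1.4]
opening: 0.524
```

The ring is engaged and sliding: the net reading is about +1.5, so about 4.5 N on it with the weight. Continuing in 2 mm calls, which stay safe even if the stop comes at once.

Call:
drive_tool --moves '[[1,[0,0,0.1],0],[1,[0,0,0.2],0],[1,[0,0,0.2],0]]'

```text
clock: 27.5
eef_pos: [549.2, -291.0, 95.9]
tcp_rot: [3.141, -0.006, -0.002]
contact_force: [-1.1, 1.4, 0.9]
opening: 0.524
```

Call:
drive_tool --moves '[[1,[0,0,0.1],0],[1,[0,0,0.2],0],[1,[0,0,0.2],0]]'

```text
clock: 27.88
eef_pos: [549.1, -291.0, 93.7]
tcp_rot: [3.141, -0.005, -0.002]
contact_force: [-1.4, 0.9, 1.2]
opening: 0.522
```

Call:
drive_tool --moves '[[1,[0,0,0.1],0],[1,[0,0,0.2],0],[1,[0,0,0.2],0]]'

```text
clock: 28.25
eef_pos: [549.1, -291.0, 91.6]
tcp_rot: [3.141, -0.005, -0.002]
contact_force: [-0.8, 0.2, 0.3]
opening: 0.524
```

Call:
drive_tool --moves '[[1,[0,0,0.1],0],[1,[0,0,0.2],0],[1,[0,0,0.2],0]]'

```text
clock: 28.62
eef_pos: [549.1, -291.0, 89.5]
tcp_rot: [3.141, -0.005, -0.002]
contact_force: [-2.0, 0.9, 0.6]
opening: 0.525
```

Call:
drive_tool --moves '[[1,[0,0,0.1],0],[1,[0,0,0.2],0],[1,[0,0,0.2],0]]'

```text
clock: 29.0
eef_pos: [549.2, -291.0, 87.8]
tcp_rot: [3.141, -0.006, -0.002]
contact_force: [-2.3, 1.7, 5.3]
opening: 0.529
```

Call:
drive_tool --moves '[[1,[0,0,0.1],0],[1,[0,0,0.2],0],[1,[0,0,0.2],0]]'

```text
clock: 29.38
eef_pos: [549.4, -291.1, 86.8]
tcp_rot: [3.141, -0.006, -0.002]
contact_force: [-4.4, 3.7, 14.1]
opening: 0.523
```

Firm resistance: the reading is 14.1 N, so about 17 N on the dock with the weight. Camera calls hold the last target, so I'll hold and monitor that way.

```bash
python3 - <<'E'
from h import *
fs=[]
for i in range(14):
    f=r.grab_frame("side"); s=r.sense(); fs.append(s["contact_force"]); print(s["clock"],s["contact_force"].round(1),s["eef_pos"].round(2))
print(np.mean(fs,0))
cv2.imwrite("pics/s16.png",cv2.resize(f["color"][290:410,230:390,::-1],None,fx=5,fy=5,interpolation=3))
E
```

```text
29.425 [-3.5  2.5 13. ] [ 549.44 -291.09   86.84]
29.475 [-3.4  1.7 12.6] [ 549.4  -291.07   86.81]
29.525 [-4.4  2.6 13.5] [ 549.41 -291.08   86.81]
29.575 [-3.9  2.5 12.8] [ 549.45 -291.11   86.85]
29.625 [-4.1  2.  13.4] [ 549.4  -291.09   86.8 ]
29.675 [-4.7  2.3 12.3] [ 549.43 -291.08   86.83]
29.725 [-4.7  1.8 14.2] [ 549.42 -291.08   86.81]
29.775 [-3.4  3.2 13. ] [ 549.44 -291.06   86.84]
29.825 [-4.   2.8 12. ] [ 549.42 -291.08   86.84]
29.875 [-4.6  2.6 12.9] [ 549.43 -291.08   86.81]
29.925 [-3.7  3.1 13.7] [ 549.42 -291.08   86.81]
29.975 [-4.   2.3 12.7] [ 549.42 -291.07   86.82]
30.025 [-4.2  2.1 12.5] [ 549.44 -291.1    86.84]
30.075 [-4.1  2.3 12.8] [ 549.44 -291.09   86.84]
[-4.04880494  2.41349478 12.97128743]
```

View pics/s16.png

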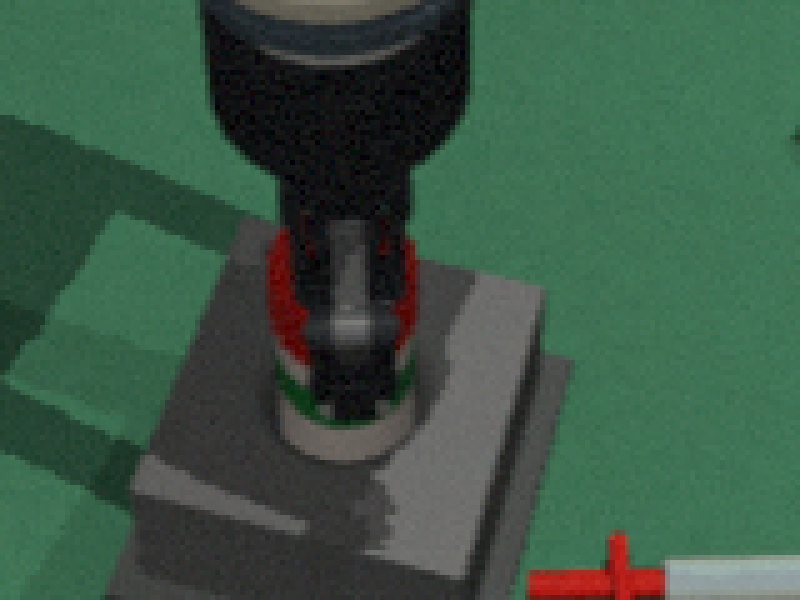

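I held about 13 N on the tool for 0.7 s, which is about 15.9 N on the dock with the weight. The base is about 23 mm below the mouth, within the stated range, and the force rose about 9 N/mm, as the rubber stop should. Now I release and rise.

Call:
drive_tool --moves '[[1,[0,0,0],0],[0.4,[0,0,-0.03],0],[0.2,[0,0,-0.03],0],[0,[0,0,-0.03],0],[0,[0,0,-0.03],0],[0,[0,0,-1],0],[0,[0,0,-4],0],[0,[0,0,-8],0],[0,[0,0,-12],0],[0,[0,0,-14],0],[0,[0,0,-14],0],[0,[0,0,-14],0]]'

```text
clock: 31.58
eef_pos: [548.1, -290.7, 226.1]
tcp_rot: [3.141, -0.005, -0.002]
contact_force: [-0.1, 0.8, -0.7]
opening: 1.002
```

```bash
python3 - <<'E'
from h import *
st()
f=r.grab_frame("side");cv2.imwrite("pics/s17.png",f["color"][:,:,::-1])
s,w=wrist();cv2.imwrite("pics/w17.png",w["color"][:,:,::-1])
im=f["color"][:,:,::-1].copy(); im=cv2.resize(im[290:410,230:390],None,fx=5,fy=5,interpolation=3)
for zb,col in ((37,(255,255,0)),):
    P=[proj(f,[547+23*np.cos(a),-291+23*np.sin(a),z]) for a in np.linspace(0,6.28,100) for z in (zb,zb+95)]
    h=(cv2.convexHull(np.array(P,np.float32))[:,0]-[230,290]+.5)*5-.5
    cv2.polylines(im,[h.astype(np.int32)],True,col,1)
cv2.imwrite("pics/ov17.png",im)
E
```

```text
t 31.57 pos [ 548.1 -290.7  226.1] rot [ 3.1412e+00 -5.2000e-03 -2.1000e-03] F [-0.07  0.79 -0.7 ] M [-0.02  0.04 -0.1 ] open 1.002 q [-0.49  0.35  1.65  0.    1.14  1.08]
```

View pics/s17.png

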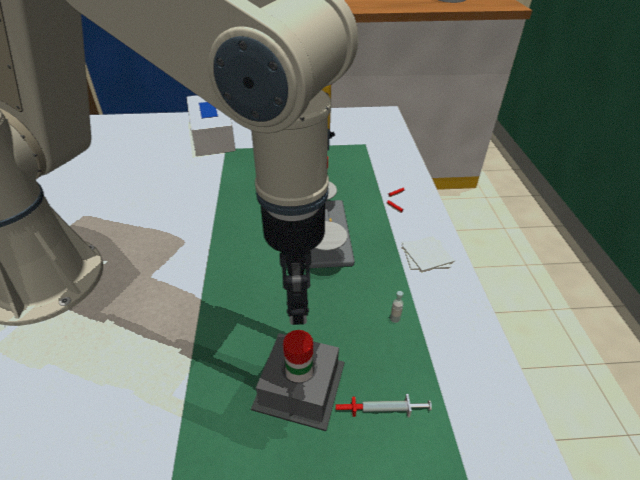

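View pics/ov17.png

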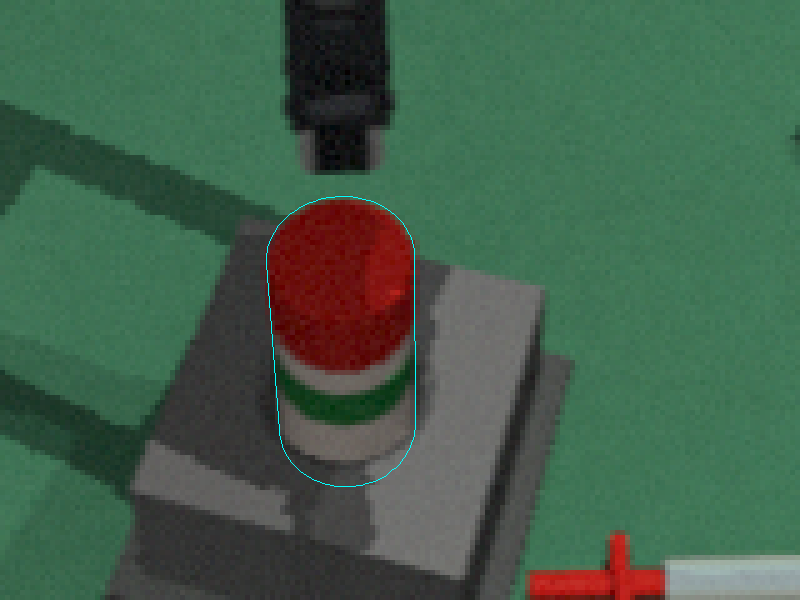

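View pics/w17.png

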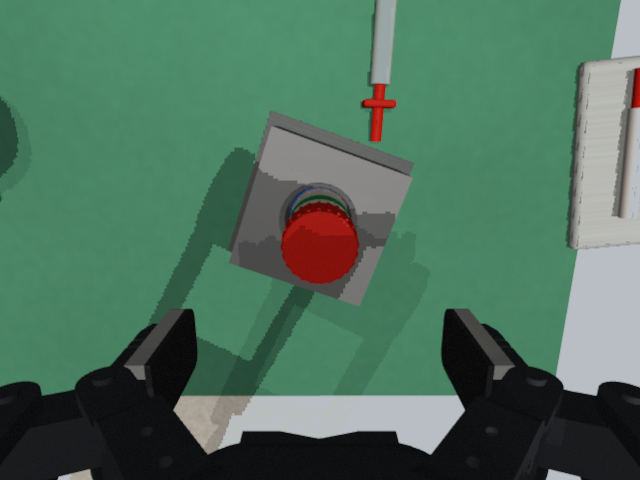

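A stands upright in the well and matches the seated outline. I'm moving aside to check B.

Call:
drive_tool --moves '[[0,[-10,12,0],0],[0,[-10,12,0],0],[0,[-10,12,0],0],[0,[-10,12,0],0],[0,[-10,12,0],0],[0,[-10,12,0],0]]'

```text
clock: 32.42
eef_pos: [448.3, -409.4, 224.7]
tcp_rot: [-3.141, -0.004, -0.001]
contact_force: [-0.7, 0.1, 0.3]
opening: 1.0
```

```bash
python3 - <<'E'
from h import *
st()
f=r.grab_frame("side");cv2.imwrite("pics/s18.png",f["color"][:,:,::-1])
f=r.grab_frame("top");cv2.imwrite("pics/t18.png",f["color"][:,:,::-1])
E
```

```text
t 32.42 pos [ 448.3 -409.4  224.7] rot [-3.1409e+00 -3.9000e-03 -9.0000e-04] F [-0.71  0.05  0.31] M [ 0.02 -0.   -0.02] open 1.0 q [-0.74  0.33  1.68  0.    1.13  0.83]
```

View pics/s18.png

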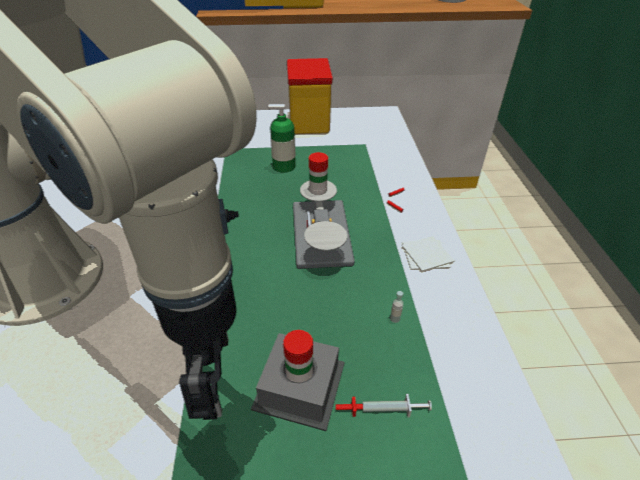

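View pics/t18.png

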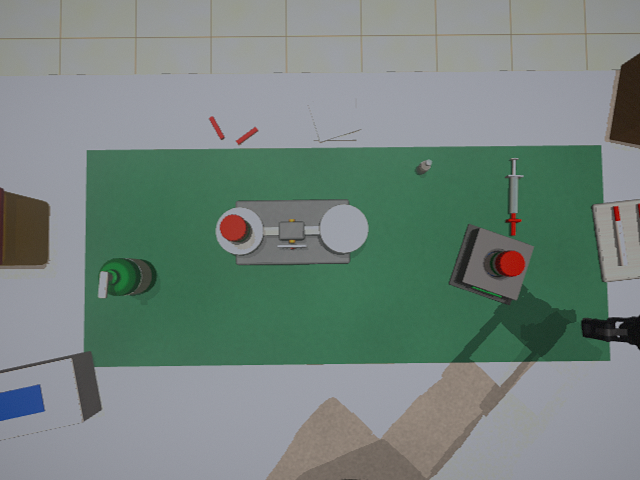

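Everything is in place: B stands on the left pan, A is in the dock, the bottle, ampoule and syringe have not moved, and the arm is clear. Handing in.

```bash
python3 -c "
from rig import r
print(r.sign_off())"
```

```text
the job is handed in; nothing more can be done
None
```

The heavier canister, A, is upright and pressed home in the dock. The lighter one, B, is standing on the left pan. I handed the job in at about 32.5 s of the 72 s.

- **Weighing:** I set A on the right pan and B on the left, let go of both and waited about 2.5 s. The right pan went fully down and the left fully up, checked against projected outlines in the side view. The weights felt at the wrist agreed: A about 2.9 N, B about 1.9 N. Setting A down pressed the balance with an estimated 9 N against its stop, and regripping it about the same. Both are below the 25 N limit.
- **Docking:** I lifted A slowly so B's pan sank gently, then pushed A through the seal ring to the stop, about 23 mm below the mouth. I held about 13 N at the wrist for 0.7 s, which is about 16 N on the dock with A's weight added; the highest single reading came to about 17 N. I then let go and moved the arm clear.
- **Last pictures:** A is upright and matches the outline of a seated canister. B stands on the left pan, and the bottle, ampoule and syringe look unmoved.
- **What didn't match:** the seal ring slid at about 4 N rather than the stated 6 N. There was also a side force of about 5 N during the press, probably from light contact with the well wall.

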